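# Roll a drill core to the line and close the keeper over it

## Task

The piece of drill core has to lie on the scribed line of the core bed, held by the wire keeper, before it is logged. Swing the keeper back past upright so that the way is free, then roll the core along the bed with the fingertips on its top until it lies centrally on the line (do not lift it, and do not push or grip it by its sides), and then swing the keeper down flat again so that its frame stands round the core. Leave the hammer, the card tray with its rock and the felt pen alone.

Things in the scene. Friction and masses are not known exactly. Their poses are not given: they have to be found in the camera images.
- core_bed: Core bed: fixed low board, 300 x 150 mm, plywood with grey facing. Origin under the scribed line, on the table, midway across. x runs along the bed, the way the core must roll (board from x = -185 to +115 mm); y across it, away from the robot; z up. Facing 12 mm above the table. Side guides rise 8 mm above the facing, inner faces at y = +-57 mm; an end stop 12 mm high ends at x = -178 mm.
- line (a point): Middle of the black line scribed across the bed, on the facing (bed frame x = 0, y = 0, z = 12 mm). The flat keeper is level, 28 mm above the facing; its cross wires then stand 41 mm either side of the line, 5 mm clear of a core that lies on it.
- core: Piece of drill core: banded grey stone cylinder, diameter 64, length 100 mm, 0.65 to 1 kg, lying across the bed 85 to 130 mm before the line, square within 2 degrees. Origin at its centre, y along its axis; z points from the axis to the dark line drawn along the core, on top at the start, underneath once rolled to the scribed line.
- core_mid (a point): Centre of the core (same point as its origin), 32 mm above the facing when it lies on the bed. Pressed lightly from above it rolls with the fingertip without slipping, so the fingertip goes about twice as far as the centre and passes over the top: several strokes are needed. Friction with the facing about 0.6; it hardly runs on: let go at 5 cm/s it stops within 1 cm.
- keeper (a joint): Angle of the wire keeper, rad: 0 = flat (stop), 1.57 = upright, 2.0 = leaning back (stop); 0 to 0.2 at the start. It turns about the bed's y at keeper_hinge and stays where left (friction 0.28 N m, weight 0.16 kg). Frame of 8 mm round wire: side wires at y = +-62.5 mm, cross wires 44 and 126 mm from the hinge.
- keeper_hinge (a point): Middle of the keeper's hinge axis (along the bed's y): fixed in the bed, x = +85 mm, y = 0, 40 mm above the bed's origin.
- keeper_grip (a point): Middle of the keeper's grip: a round black plastic sleeve, 12 mm in diameter and 48 mm long, along the bed's y, in line with the front cross wire and outside the bed on the robot's side (bed y from -80 to -128 mm; this point at -104 mm). 126 mm from the hinge axis: with the keeper at angle q it is at bed x = 85 - 126 cos q, z = 40 + 126 sin q mm.
- hammer: Bystander: small rock hammer with wooden handle lying on the table to the left of the bed, 204 mm long, 97 mm across the head.
- sample_tray: Bystander: open brown card tray, 62 x 62 x 20 mm, with a rock in it, on the table beyond the bed; origin in the middle of its underside.
- rock: Bystander: dark grey rock, 34 mm, lying in the card tray.
- felt_pen: Bystander: white felt pen with black cap, 132 mm long, 13 mm thick, lying on the table to the right of the bed.

How it is judged:
On the way, in this order (a step that is already met when the one before it is completed fails the run):
1. the keeper is swung back past upright (value of joint keeper above 1.6 rad), for 0.2 s.
2. with the keeper up, the core lies still on the line, rolled there (x of core in the frame of line between -0.007 and 0.007 m and angle between core's own z axis and vertical above 1.9 rad and linear speed of core below 0.015 m/s and value of joint keeper above 1.2 rad), for 0.3 s.
At the end, for the whole second after the job is handed in: The core lies at rest on the bed with its axis within 7 mm of the scribed line and within 7 degrees of square across the bed, turned over by rolling (pencil line in the lower half, at least 109 degrees from straight up), and the keeper is down flat round it (joint within 0.06 rad of its flat stop) (x of core in the frame of line between -0.007 and 0.007 m and z of core in the frame of line below 0.035 m and angle between the y axis of core and the y axis of core_bed, either way round below 0.12 rad and angle between core's own z axis and vertical above 1.9 rad and value of joint keeper below 0.06 rad and linear speed of core below 0.01 m/s and angular speed of core below 0.1 rad/s); the robot touches nothing.
It fails at once if the core is lifted off the bed (centre more than 10 mm higher than when it lies there) (z of core in the frame of line above 0.042 m).
It fails at once if the core is pushed or gripped by its sides (fingers touch it while the point between the finger pads is less than 52 mm above the facing, that is more than 12 mm below the core's top) (contact force between the fingers and core above 0.5 N and z of the grasp point in the frame of line below 0.052 m).
It fails at once if a bystander (hammer, card tray, rock, felt pen) is moved by more than 20 mm (distance of any of hammer, sample_tray, rock, felt_pen from where it was at the start of the episode above 0.02 m).
It also fails if it takes over 72 s, if anything falls off the work surface, if the arm or the gripper's body presses on something with over 40 N, if the wrist force passes 120 N, or if a joint passes its speed limit or range.

## Robot

A 6-joint arm with a two-finger parallel gripper is mounted at the origin on a cart in front of the work surface, level with it; the furniture and walls round the work are solid. World frame = base frame: x ahead of the robot, y to its left, z up, the work surface at z = 0. Lengths are in m, angles in rad, forces in N, time in s.
With the tool pointing down it reaches from about 0.275 to 0.825 m from the base axis. Payload 4.9 kg.
Tool frame: the origin (TCP) lies midway between the tips of the shut fingers; the grasp point (between the pads) lies 19 mm behind it (grip_point_offset is the distance from the TCP to the grasp point, in m); z points along the fingers, y is the line along which they close (so a half turn about z gives the same grasp; the last joint's range is limited). The gripper opens to 85 mm and grips with 20 to 120 N. Pads are 22 mm wide; open, the fingers measure 114 mm over their backs; the gripper's body (76 mm by 85 mm) begins 54 mm behind the grasp point. The pads swing forward as they close: fully open they stand 13 mm farther back than shut.
Start: joints at [0.972, 0.326, -0.193, 1.052, 0, 1.437], TCP at [0.247, 0.492, 0.231] pointing down, gripper open.
Joint ranges: [-2.65, 2.65], [-0.97, 1.79], [-1.3, 1.35], [-1.93, 2.1], [-1.47, 1.37], [-3.14, 3.14]. Speed limits (rad/s): [2.57, 2.57, 3.14, 3.14, 3.14, 3.14].

## Interface

Orientations are given as a rotation vector (axis times angle).
In Python, from cell import * gives the robot as it stands. Calls block until the motion is done:
- movep(position, orientation): joint-space move of the TCP to a pose.
- move_l(position, velocity=0.15, rot=None, until_force=None): straight line of the TCP; rot=None keeps the orientation; velocity is the mean speed in m/s. With until_force (N) it stops when the force on the tool has changed by that much, and returns True; else False.
- set_joints(angles): joint-space move.
- let_go() and grab(newtons=None): open the fingers fully, or close them until they stop; newtons is the grip in N (None keeps the last).
- sleep(seconds).
- ik(position, orientation): joint angles nearest the present ones, or None.
- get_state(): the state.
- grab_frame(name): name is "scene" or "side" or "wrist"; returns a dict with "img" (480x640x3 uint8, red, green, blue), "fx", "fy", "cx", "cy" (pixels), "cam_to_world" (4x4, takes a point from camera to world coordinates); the wrist camera has in their place "T_tool_cam" (4x4, takes a point from camera to tool coordinates, whose origin is the TCP and whose axes are the flange's). Camera axes: x right, y down, z forward; pixel columns grow to the right and rows downward; lengths in m; the calibration is good to about 2 mm. A picture is of the moment at which its call begins: read the wrist's pose just before it. There is no depth.
A pose or a line that the arm cannot do raises MotionError and nothing moves.
- sign_off(): hands the job in; it is judged then, once.
Trained networks look in the newest picture that a camera, given by its name, has taken for a name from the list of things; names that differ only in an ending like _2 or _b are one class to them, and where a whole thing is asked for, a point or a joint stands for the part that bears it (a point fixed in the world has none). Each returns a list of dicts, best first, with "score" (0 to 1); they miss things now and then, are a little off and sometimes report something else, mostly with a low value. They report only what shows in the picture. A call takes as long as a camera call.
- spot_in(camera, name): "centre" ([column, row] in pixels, amid what is visible of it).
- silhouettes(camera, name): "mask" (480x640 bool, what is visible of it) and "centre" ([column, row] in pixels, amid what is visible of it).
- tip_of(camera, name): "centre" ([column, row] in pixels: a listed point, or the origin of a listed thing).
The state is a dict: "clock": time; "q": joint angles; "joint_velocities": joint speeds; "tau": joint torques, N m; "position": TCP position; "eef_rot": TCP orientation; "contact_force": force on the tool from outside, world axes, zero at the start; "wrist_torque": the same for the moment, N m; "finger_gap": opening from 0.0 (shut) to 1.0 (fully open); "grasp_force": force on a finger pad.
Only numpy, scipy, OpenCV 4.12 (cv2) and the standard library are available. Lean on these libraries where they do the work, as an engineer would, in place of code of your own. Each camera call takes 0.05 s, during which the arm holds its last target. There are 200 camera calls.

## Working session

There is one attempt and no reset: what is moved stays moved. The work goes in short steps, each a Python script; the robot and the scene stay as the last script left them, time stands still between calls to the robot, and variables do not carry over. Pictures are saved under pics/ and viewed, at most 10 in all, crops included, and the job is handed in when it is done.

```bash
mkdir -p pics; ls; cat > h.py <<'E'
from cell import *
import numpy as np, cv2
from scipy.spatial.transform import Rotation as R
def shot(n,f):
    s=get_state(); d=grab_frame(n); cv2.imwrite('pics/'+f,d['img'][:,:,::-1])
    if 'cam_to_world' not in d:
        T=np.eye(4);T[:3,:3]=R.from_rotvec(s['eef_rot']).as_matrix();T[:3,3]=s['position'];d['cam_to_world']=T@d['T_tool_cam']
    return d
def ray(d,px):
    T=np.array(d['cam_to_world']);v=T[:3,:3]@np.array([(px[0]-d['cx'])/d['fx'],(px[1]-d['cy'])/d['fy'],1.]);return T[:3,3],v
def atz(d,px,z):
    o,v=ray(d,px);return o+v*(z-o[2])/v[2]
def tri(d1,p1,d2,p2):
    o1,v1=ray(d1,p1);o2,v2=ray(d2,p2);v1/=np.linalg.norm(v1);v2/=np.linalg.norm(v2)
    A=np.c_[v1,-v2];s=np.linalg.lstsq(A,o2-o1,rcond=None)[0]
    a=o1+s[0]*v1;b=o2+s[1]*v2;return (a+b)/2,np.linalg.norm(a-b)
def proj(d,P):
    c=np.linalg.inv(d['cam_to_world'])@np.r_[P,1];return np.array([d['fx']*c[0]/c[2]+d['cx'],d['fy']*c[1]/c[2]+d['cy']])
E
cat > a.py <<'E'
from h import *
np.set_printoptions(precision=4,suppress=True)
D={n:shot(n,n+'0.png') for n in('scene','side')}
st=get_state();print(st['clock'],st['eef_rot'],st['contact_force'])
for n in ['core_bed','line','core','core_mid','keeper_hinge','keeper_grip','hammer','sample_tray','felt_pen']:
    r={c:tip_of(c,n)[:2] for c in D}
    print(n,[(c,[(np.round(x['centre']),round(x['score'],2)) for x in r[c]]) for c in r])
    if r['scene'] and r['side']: print('   ',*tri(D['scene'],r['scene'][0]['centre'],D['side'],r['side'][0]['centre']))
E
python3 a.py
```

```text
pics
0.1 [-0.7233 -3.0566  0.0022] [ 0.5591 -0.2297  0.11  ]
core_bed [('scene', [(array([365., 227.]), 0.89), (array([338., 235.]), 0.65)]), ('side', [(array([347., 295.]), 0.63), (array([207., 212.]), 0.38)])]
    [0.6117 0.0345 0.0004] 0.0025029446312341106
line [('scene', [(array([394., 247.]), 0.74), (array([363., 226.]), 0.66)]), ('side', [(array([345., 287.]), 0.59)])]
    [0.569  0.0224 0.0087] 0.08583723742516619
core [('scene', [(array([339., 235.]), 0.64)]), ('side', [(array([318., 247.]), 0.65)])]
    [0.5936 0.1231 0.0446] 0.0012951630689963826
core_mid [('scene', [(array([338., 236.]), 0.61)]), ('side', [(array([314., 245.]), 0.94)])]
    [0.5882 0.1281 0.0476] 0.001876035254956846
keeper_hinge [('scene', [(array([381., 191.]), 0.6)]), ('side', [(array([378., 310.]), 0.86)])]
    [ 0.6375 -0.0412  0.0422] 0.013235177569983141
keeper_grip [('scene', [(array([394., 248.]), 0.6)]), ('side', [(array([376., 310.]), 0.64), (array([283., 285.]), 0.63)])]
    [ 0.6053 -0.0095 -0.0374] 0.10337688169230155
hammer [('scene', [(array([294., 355.]), 0.74)]), ('side', [(array([207., 214.]), 0.86)])]
    [0.4312 0.3543 0.    ] 0.004605832468946556
sample_tray [('scene', []), ('side', [(array([454., 280.]), 0.81)])]
felt_pen [('scene', [(array([363., 224.]), 0.17)]), ('side', [(array([461., 335.]), 0.93)])]
    [ 0.7645 -0.0586 -0.1199] 0.09111063318740548
```

View pics/scene0.png

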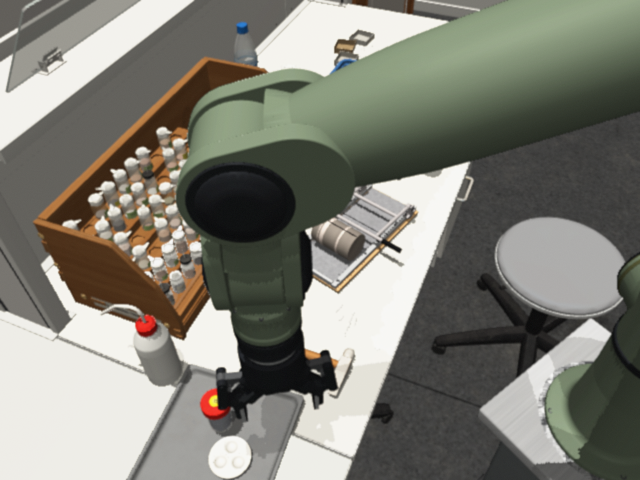

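View pics/side0.png

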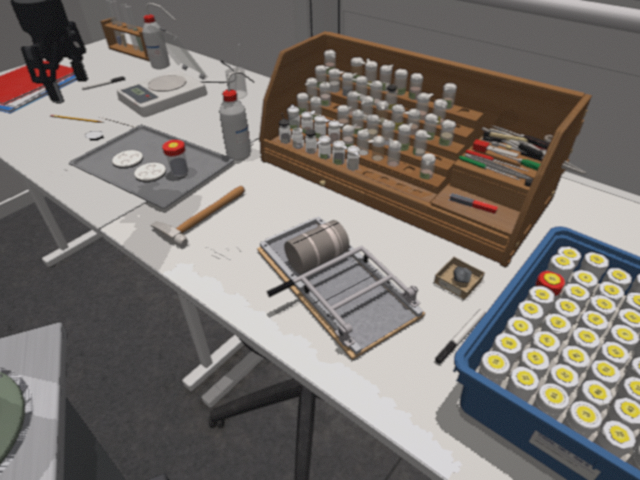

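The scene camera is mostly blocked by the arm, though the grip shows at about (388,245). The side view shows the core (318,245), the grip (280,287), the keeper nearly flat, the hammer on the left, the pen at (455,340) and the tray at (460,275). The bed's x axis points roughly along world −74°. Next I'll move the wrist camera over the bed.

```bash
cat >> h.py <<'E'
np.set_printoptions(precision=4,suppress=True)
def down(u,flip=1):
    u=flip*np.r_[u[:2],0]/np.linalg.norm(u[:2]);z=np.array([0,0,-1.]);return R.from_matrix(np.c_[np.cross(u,z),u,z]).as_rotvec()
E
cat > b.py <<'E'
from h import *
u=np.array([np.cos(-1.29),np.sin(-1.29),0])
d=grab_frame('wrist');Tc=np.array(d['T_tool_cam']);print(Tc)
for f in(1,-1):
    rv=down(u,f);Rm=R.from_rotvec(rv).as_matrix()
    o=Rm@Tc[:3,3];v=Rm@Tc[:3,2];z=0.36
    c=o+v*((.05-z-o[2])/v[2]);p=np.array([.585,.06,z])-np.r_[c[:2],0]
    q=ik(p,rv);print(f,p,q)
    if q is not None: best=(p,rv)
    if q is not None and abs(q[5])<2: break
movep(*best)
D={n:shot(n,n+'1.png') for n in('wrist','scene','side')}
print(get_state()['clock'],get_state()['position'])
for n in ['core_bed','line','core','core_mid','keeper_hinge','keeper_grip']:
    r={c:tip_of(c,n)[:2] for c in D}
    print(n,[(c,[(np.round(x['centre']),round(x['score'],2)) for x in r[c]]) for c in r])
    z={'core_bed':0,'line':.012,'core':.044,'core_mid':.044,'keeper_hinge':.04,'keeper_grip':.045}[n]
    for c in r:
        for x in r[c]:print('   ',c,atz(D[c],x['centre'],z))
E
python3 b.py
```

```text
[[-0.0002 -0.9559 -0.2937  0.0748]
 [ 1.     -0.0004  0.0005 -0.0002]
 [-0.0006 -0.2937  0.9559 -0.142 ]
 [ 0.      0.      0.      1.    ]]
1 [0.6465 0.0778 0.36  ] [ 0.0065  0.4938  0.3851  1.4621 -0.      2.8673]
-1 [0.5235 0.0422 0.36  ] [-0.0602  0.2283  0.0007  1.3432  0.     -0.341 ]
3.1583 [0.5233 0.0429 0.3598]
core_bed [('wrist', [(array([295., 237.]), 0.88)]), ('scene', [(array([365., 229.]), 0.73)]), ('side', [(array([347., 295.]), 0.96), (array([377., 311.]), 0.72)])]
    wrist [0.6142 0.033  0.    ]
    scene [0.6052 0.0379 0.    ]
    side [0.6128 0.0353 0.    ]
    side [ 0.6455 -0.0158  0.    ]
line [('wrist', [(array([298., 240.]), 0.75)]), ('scene', [(array([364., 225.]), 0.81)]), ('side', [(array([344., 294.]), 0.62)])]
    wrist [0.6138 0.037  0.012 ]
    scene [0.6083 0.0388 0.012 ]
    side [0.6051 0.0307 0.012 ]
core [('wrist', [(array([376., 252.]), 0.78)]), ('scene', [(array([337., 237.]), 0.8)]), ('side', [(array([319., 244.]), 0.92), (array([349., 289.]), 0.43)])]
    wrist [0.5917 0.1296 0.044 ]
    scene [0.5925 0.1275 0.044 ]
    side [0.598 0.13  0.044
[... 178 characters left out ...]
 [0.595  0.1241 0.044 ]
    scene [0.5886 0.1297 0.044 ]
    side [0.5887 0.1283 0.044 ]
keeper_hinge [('wrist', [(array([228., 245.]), 0.93), (array([233., 349.]), 0.55)]), ('scene', [(array([384., 192.]), 0.97), (array([375., 172.]), 0.37)]), ('side', [(array([377., 310.]), 0.78)])]
    wrist [ 0.633  -0.0424  0.04  ]
    wrist [ 0.7718 -0.0058  0.04  ]
    scene [ 0.6405 -0.0456  0.04  ]
    scene [ 0.707  -0.0759  0.04  ]
    side [ 0.6295 -0.0425  0.04  ]
keeper_grip [('wrist', [(array([336., 164.]), 0.71)]), ('scene', [(array([393., 249.]), 0.57)]), ('side', [(array([283., 285.]), 0.83)])]
    wrist [0.5046 0.0534 0.045 ]
    scene [0.4934 0.0581 0.045 ]
    side [0.5074 0.0588 0.045 ]
```

View pics/wrist1.png

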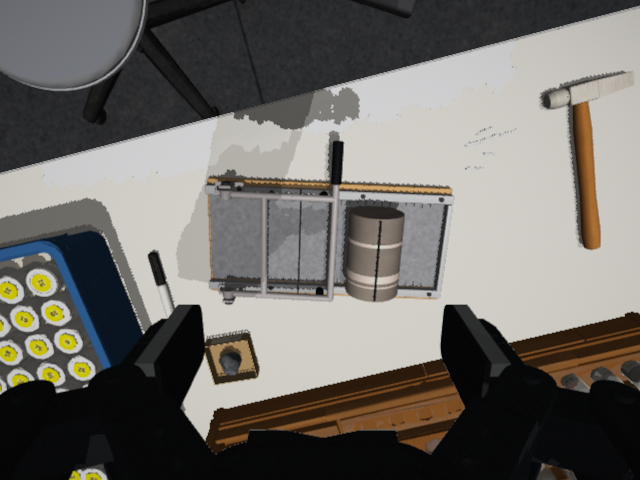

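The wrist view shows the grip sleeve from (338,142) to (336,183) and the scribed line at column 300. The core spans columns 345–404 with its dark line at column 378, and the hinges are near (228,187) and (228,293). I'll zoom in for accurate fit points.

```bash
python3 -c "
import cv2
i=cv2.imread('pics/wrist1.png')[130:310,200:460];cv2.imwrite('pics/z1.png',cv2.resize(i,None,fx=3,fy=3,interpolation=cv2.INTER_CUBIC))"
```

```text
(no output)
```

View pics/z1.png

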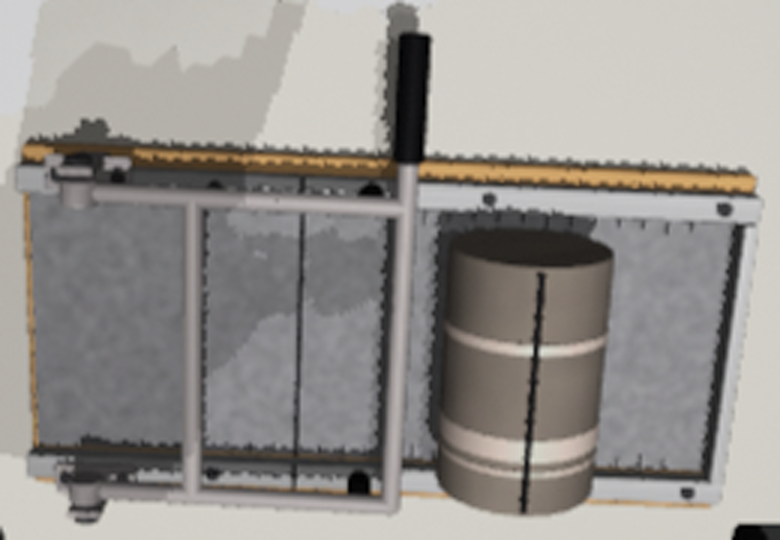

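```bash
cat > fit.py <<'E'
from h import *
from scipy.optimize import least_squares
import json
D={n:grab_frame(n) for n in('wrist','scene','side')}
s=get_state();T=np.eye(4);T[:3,:3]=R.from_rotvec(s['eef_rot']).as_matrix();T[:3,3]=s['position'];D['wrist']['cam_to_world']=T@D['wrist']['T_tool_cam']
K=lambda r,y,q:[.085-r*np.cos(q),y,.04+r*np.sin(q)]
Z=lambda a,b:np.array([200+a/3,130+b/3])
def pts(p):
    q=p[3];L=[('wrist',Z(415,37),K(.126,-.128,q)),('wrist',Z(409,161),K(.126,-.08,q)),('wrist',Z(393,508),K(.126,.0625,q)),
     ('wrist',Z(407,208),K(.126,-.0625,q)),('wrist',Z(194,200),K(.044,-.0625,q)),('wrist',Z(191,492),K(.044,.0625,q)),
     ('wrist',Z(302,200),[0,None,.012]),('wrist',Z(295,475),[0,.057,.012]),
     ('scene',[384,192],[.085,0,.04]),('side',[377,310],[.085,0,.04]),('wrist',[228,245],[.085,0,.04]),
     ('side',[283,285],K(.126,-.104,q)),('side',[347,295],[0,0,0]),('scene',[393,249],K(.126,-.104,q))]
    c,s=np.cos(p[2]),np.sin(p[2]);o=[]
    for n,px,P in L:
        y=-.055 if P[1] is None else P[1]
        W=[p[0]+c*P[0]-s*y,p[1]+s*P[0]+c*y,P[2]];e=proj(D[n],W)-px
        o.append(e*([1,0] if P[1] is None else [1,1])*(1 if n=='wrist' else .5))
    return np.array(o)
r=least_squares(lambda p:pts(p).ravel(),[.612,.035,-1.29,.05],loss='soft_l1')
p=r.x;print(p);print(pts(p).round(1).tolist())
c,s=np.cos(p[2]),np.sin(p[2])
B=lambda w:[c*(w[0]-p[0])+s*(w[1]-p[1]),-s*(w[0]-p[0])+c*(w[1]-p[1])]
for a in[(541,272),(523,512)]:print('coreline',B(atz(D['wrist'],Z(*a),.076)))
json.dump(p.tolist(),open('bed.json','w'))
E
python3 fit.py
```

```text
[ 0.6146  0.0389 -1.3349  0.0341]
[[0.4, -0.8], [0.0, 1.0], [-0.9, -0.7], [-0.1, 0.5], [-0.3, -0.5], [0.4, 1.0], [0.4, 0.0], [0.2, -5.8], [0.4, 1.1], [1.5, -0.4], [-0.3, 0.5], [-0.7, 1.2], [0.1, -0.8], [-1.2, -1.9]]
coreline [np.float64(-0.08933191697773965), np.float64(-0.04854054736724954)]
coreline [np.float64(-0.09069817520185484), np.float64(0.047168784347044634)]
```

```bash
cat >> h.py <<'E'
import json
bx,by,bt,_=json.load(open('bed.json'))
c_,s_=np.cos(bt),np.sin(bt)
W=lambda x,y,z:np.array([bx+c_*x-s_*y,by+s_*x+c_*y,z])
def B(w): return np.array([c_*(w[0]-bx)+s_*(w[1]-by),-s_*(w[0]-bx)+c_*(w[1]-by),w[2]])
RV=down(np.array([c_,s_]),-1)
GY=-.106
def G(q,dz=-.018): return W(.085-.126*np.cos(q),GY,.04+.126*np.sin(q)+dz)
E
cat > c.py <<'E'
from h import *
q0=.034
movep(G(q0,.08),RV); move_l(G(q0),.12)
grab(25);s=get_state();print(s['clock'],s['finger_gap'],s['grasp_force'],B(s['position']),s['contact_force'])
for i,q in enumerate(np.linspace(q0,1.82,19)[1:]):
    move_l(G(q),.1)
    if i%3==2: s=get_state();print(q,s['contact_force'],s['finger_gap'],np.linalg.norm(s['wrist_torque']))
print(get_state()['clock'])
shot('side','side2.png')
E
python3 c.py
```

```text
6.7833 0.12554267161177293 24.350293278694153 [-0.0409 -0.1059  0.0264] [-0.7898 -0.807   1.1233]
0.33166666666666667 [-0.7129  3.0044  2.8603] 0.13003050141100383 0.7983534407297451
0.6293333333333334 [-3.4454  7.7976  6.1527] 0.12792357899538565 1.9589608302081272
0.927 [-6.9476 14.2986 19.1545] 0.12987479444729322 3.0631583979173582
1.2246666666666668 [-6.9214  7.2435 19.4492] 0.1288737376226195 1.8474688151779912
1.5223333333333333 [-1.6914 -0.1014  8.585 ] 0.1293180389795905 0.2989782407799373
1.82 [ 2.7286 -0.9076 -0.3361] 0.12740233256160324 0.568726364135798
11.7333
```

View pics/side2.png

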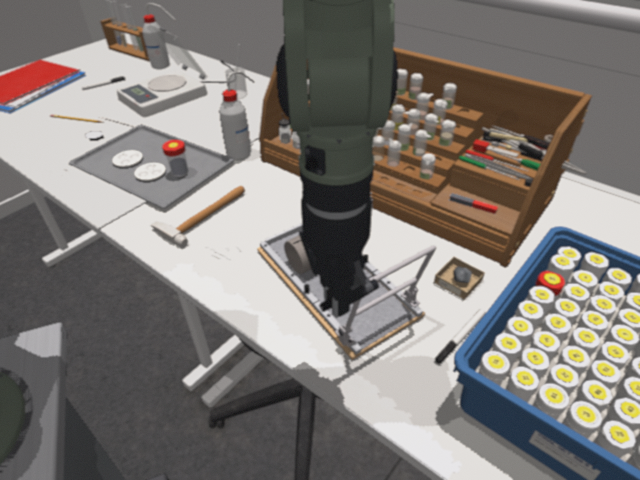

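The keeper is back past upright, leaning over at about (430,255), and the core hasn't moved. I'll release the grip and try one rolling stroke.

```bash
cat >> h.py <<'E'
def F(): return np.array(get_state()['contact_force'])
def stroke(xc,adv,off,y=0.,press=4,v=.06):
    """tip starts at xc+off, rolls core by adv (tip 2*adv)"""
    x=xc+off
    move_l(W(x,y,.09),.2)
    f0=F();hit=move_l(W(x,y,.068),.025,until_force=press)
    p=B(get_state()['position']);f1=F()-f0
    n=max(1,int(np.ceil(abs(adv)/.013)));z=p[2];fs=[]
    for k in range(n):
        move_l(W(x+2*adv*(k+1)/n,y,z),v);df=F()-f0;fs.append(df.round(1).tolist())
        if df[2]<2: z-=.0007
        if df[2]>10: z+=.0004
    move_l(W(x+2*adv,y,z+.015),.1)
    print('hit',hit,'z',p[2].round(4),'f',f1.round(1),fs,'t',round(get_state()['clock'],1))
E
cat > d.py <<'E'
from h import *
let_go();move_l(G(1.82,.05),.15);movep(W(-.10,0,.13),RV);grab(20)
stroke(-.09,.022,-.011)
move_l(W(-.06,-.06,.2),.3)
for n in('side','wrist','scene'):
    d=shot(n,n+'3.png')
    for x in tip_of(n,'core_mid')[:1]+tip_of(n,'core')[:1]:print(n,x['score'],B(atz(d,x['centre'],.044)))
E
python3 d.py
```

```text
hit True z 0.0755 f [-1.7 -0.3  5. ] [[-1.0, -1.2, 5.2], [1.4, 0.5, 2.0]] t 17.2
side 0.75 [-0.0697 -0.0009  0.044 ]
side 0.93 [-0.0695  0.0069  0.044 ]
wrist 0.94 [-0.0678 -0.0018  0.044 ]
wrist 0.65 [-0.0704 -0.0016  0.044 ]
scene 0.98 [-0.0716 -0.0065  0.044 ]
scene 0.96 [-0.0714  0.0013  0.044 ]
```

View pics/wrist3.png

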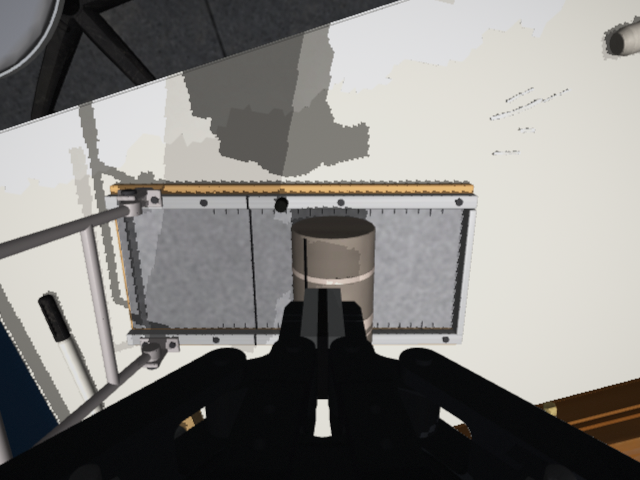

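The core rolled as expected: it's now at about x = −0.070 and still square, with the dark line moved to column 305. I'll continue.

```bash
cat > e.py <<'E'
from h import *
stroke(-.0695,.022,-.011);stroke(-.048,.022,-.011)
move_l(W(-.02,-.07,.2),.3)
for n in('side','wrist','scene'):
    d=shot(n,n+'4.png')
    for x in tip_of(n,'core_mid')[:1]+tip_of(n,'core')[:1]:print(n,x['score'],B(atz(d,x['centre'],.044)))
print(get_state()['clock'])
E
python3 e.py
```

```text
hit True z 0.0753 f [-2.4 -0.2  4.1] [[-2.0, -0.9, 5.7], [-0.0, 0.0, 4.6]] t 20.9
hit True z 0.0753 f [-0.3  2.1  5. ] [[-1.6, 1.4, 6.6], [-0.7, 0.9, 6.0]] t 23.1
side 0.64 [-0.0335 -0.0002  0.044 ]
side 0.76 [-0.0248  0.0057  0.044 ]
wrist 0.85 [-0.0245 -0.0023  0.044 ]
scene 0.63 [-0.0265 -0.0005  0.044 ]
scene 0.93 [-0.0211  0.0012  0.044 ]
24.175
```

```bash
cat > f.py <<'E'
from h import *
stroke(-.0255,.0135,-.007);stroke(-.012,.012,-.006)
move_l(W(-.03,-.10,.22),.3)
for n in('side','wrist','scene'):
    d=shot(n,n+'5.png')
    for x in tip_of(n,'core_mid')[:1]+tip_of(n,'core')[:1]:print(n,x['score'],B(atz(d,x['centre'],.044)))
    for t,y in((-.032,-.05),(.032,-.05),(0,-.05)):print(proj(d,W(t,y,.044)).round(),end=' ')
print(get_state()['clock'])
i=cv2.imread('pics/wrist5.png');cv2.imwrite('pics/z5.png',cv2.resize(i[150:400,160:490],None,fx=2.4,fy=2.4,interpolation=cv2.INTER_CUBIC))
E
python3 f.py
```

```text
hit True z 0.0759 f [-1.9 -0.1  5.3] [[-1.4, 1.0, 4.4], [-0.7, 0.2, 3.7]] t 26.6
hit True z 0.0759 f [-0.2 -0.7  6.4] [[0.4, -1.3, 3.8]] t 28.4
side 0.77 [0.0001 0.0027 0.044 ]
side 0.94 [0.0013 0.0004 0.044 ]
[312. 277.] [334. 301.] [323. 288.] wrist 0.79 [0.0017 0.0003 0.044 ]
[324. 267.] [248. 267.] [286. 267.] scene 0.9 [-0.0032  0.      0.044 ]
scene 0.75 [-0.0081 -0.0039  0.044 ]
[372. 231.] [389. 215.] [381. 223.] 29.5167
```

View pics/z5.png

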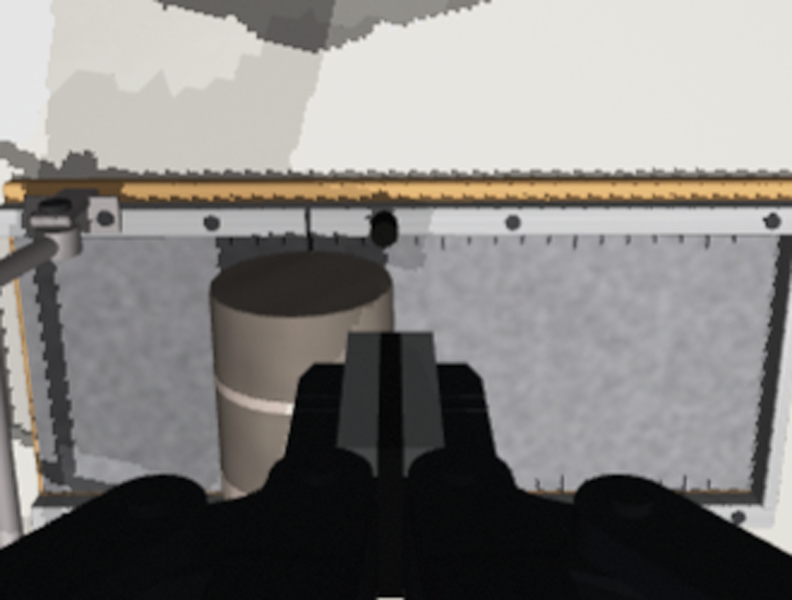

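The core's end face spans columns 210–392 in the zoom, with the scribed line's mark on the guide at 309. The core is therefore within about 1 mm of the line and square. Next I'll swing the keeper down.

```bash
cat > g.py <<'E'
from h import *
movep(G(1.82,.07),RV);let_go();move_l(G(1.82),.1)
grab(25);s=get_state();print(s['clock'],s['finger_gap'],s['grasp_force'],s['contact_force'])
f0=F()
for i,q in enumerate(np.linspace(1.82,.02,19)[1:]):
    move_l(G(q),.1)
    if i%3==2: s=get_state();print(round(q,2),s['contact_force'],s['finger_gap'])
print('stop',move_l(G(-.03),.03,until_force=12),F(),B(get_state()['position']))
let_go();move_l(G(0,.09),.12);movep(W(-.06,-.2,.3),RV)
for n in('side','wrist','scene'):
    d=shot(n,n+'6.png')
    for k,P in(('core_mid',.044),('keeper_grip',.04)):
        for x in tip_of(n,k)[:1]:print(n,k,x['score'],B(atz(d,x['centre'],P)))
    if n=='side':
        for q in(0,.1,.2):print(q,proj(d,W(.085-.126*np.cos(q),-.104,.04+.126*np.sin(q))))
print(get_state()['clock'])
i=cv2.imread('pics/side6.png');cv2.imwrite('pics/z6.png',cv2.resize(i[190:370,230:490],None,fx=3,fy=3,interpolation=cv2.INTER_CUBIC))
E
python3 g.py
```

```text
32.6417 0.12932520799153768 24.320201575756073 [-0.2672 -0.1075  0.7773]
1.52 [-1.4322  0.9389  5.31  ] 0.13058718680598175
1.22 [ 1.6253  2.0632 -0.8885] 0.126533148269625
0.92 [ 3.4426  0.5885 -3.2481] 0.13109801513721608
0.62 [ 3.9918  0.0946 -3.152 ] 0.12932037319264855
0.32 [ 3.7228 -1.2317 -3.7027] 0.1287015273975293
0.02 [ 1.3463 -2.2642 -3.2335] 0.12635090046041336
stop True [-1.3174 -0.2314  6.5295] [-0.0409 -0.1061  0.0205]
side core_mid 0.72 [ 0.0001 -0.007   0.044 ]
side keeper_grip 0.62 [-0.0472 -0.1059  0.04  ]
0 [281.6965 289.079 ]
0.1 [281.3001 284.0481]
0.2 [281.299  279.4178]
wrist core_mid 0.93 [0.0011 0.0018 0.044 ]
wrist keeper_grip 0.86 [-0.0441 -0.104   0.04  ]
scene core_mid 0.76 [ 0.0033 -0.0025  0.044 ]
scene keeper_grip 0.97 [-0.0468 -0.1106  0.04  ]
40.8583
```

View pics/z6.png

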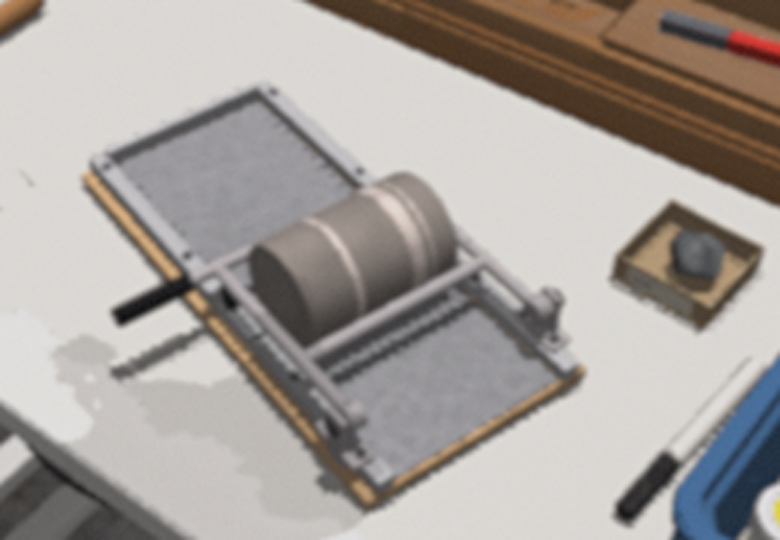

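The keeper frame sits flat round the core. The grip centre is at (280,290), and (282,289) is expected for flat. The core is on the line and the robot is clear.

```bash
python3 -c "
from cell import *
print(sign_off())"
```

```text
the job is handed in; nothing more can be done
None
```

I handed the job in at about 41 s on the robot's clock (limit 72 s): the core lies within about 1 mm of the scribed line, rolled over, and the keeper is flat round it. `sign_off()` returned no verdict, so this rests on my last camera check.

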